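Cock and fire the spring pin driver

ROBOT

A 6-joint arm with a two-finger parallel gripper is mounted at the origin on a cart in front of the work surface, level with it; the furniture and walls round the work are solid. World frame = base frame: x ahead of the robot, y to its left, z up, the work surface at z = 0. Lengths are in mm, angles in rad, forces in N, time in s.
With the tool pointing down it reaches from about 350 to 975 mm from the base axis. Payload 7.1 kg.
Tool frame: the origin (TCP) lies between the finger pads, 19 mm behind the fingertips; this is the grasp point; z points along the fingers, y is the line along which they close (so a half turn about z gives the same grasp; the last joint's range is limited). The gripper opens to 88 mm and grips with 3 to 60 N. Pads are 20 mm wide; open, the fingers measure 115 mm over their backs; the gripper's body (75 mm by 178 mm) begins 61 mm behind the grasp point.
Start: joints at [-1.316, 0.423, 1.63, -0, 1.089, -0.019], TCP at [169.013, -601.697, 241.375] pointing down, gripper open.
Joint ranges: [-3, 3], [-0.9, 2.11], [0.09, 2.58], [-1.31, 4.45], [0.11, 2.69], [-2.54, 2.54]. Speed limits (rad/s): [2.39, 2.39, 3.01, 3.14, 3.14, 3.14].

INTERFACE

Orientations are given as a rotation vector (axis times angle).
In Python, from workcell import ctrl gives the robot as it stands. The module is installed in compiled form; this text tells all that it offers.
- The arm moves only by the tool servo_tool, never from a script. Its argument "increments" is a list of rows, each a list of 7 numbers: the shift along the world's x, y, z in cm, then the turn, a rotation vector about the world's x, y, z in degrees, then the opening, from -1 (shut) to 1 (fully open). A call has 1 to 20 rows; each row is the pose to reach, as a shift and turn from the pose commanded when the call began; what a row does not reach only later rows make up. A row lasts 1/12 s, in which the tool goes at most 41.7 mm and 7.16 degrees, less where a joint would pass 70% of its speed; a pose out of reach is approached as far as the arm can. A call with a gripper value outside its range is refused whole. The fingers move at their own pace and stop on an object; the grip force is fixed at half the most. Time passes only in rows, so rows that repeat a pose let the fingers close. It gives the time, the measured TCP pose, the force, the opening and the grip force at its end, in the units of the state.
- ctrl.get_obs(): the state, without advancing time (a new reading comes with each control period).
- ctrl.get_image(name): name is "side" or "top" or "wrist"; returns a dict with "image" (420x560x3 uint8, red, green, blue), "fx", "fy", "cx", "cy" (pixels), "extrinsics" (4x4, takes a point from camera to world coordinates); the wrist camera has in their place "tool_from_camera" (4x4, takes a point from camera to tool coordinates, whose origin is the TCP and whose axes are the flange's). Camera axes: x right, y up, looking along -z (the intrinsics and any distortion apply to the point x, -y, -z); pixel columns grow to the right and rows downward; lengths in mm; the calibration is good to about 2 mm. A picture is of the moment at which its call begins: read the wrist's pose just before it. There is no depth.
- ctrl.close_job(): hands the job in; it is judged then, once.
The state is a dict: "t": time; "qpos": joint angles; "qvel": joint speeds; "joint_torque": joint torques, N m; "ee_pos": TCP position; "orientation": TCP orientation; "ft_force": force on the tool from outside, world axes, zero at the start; "moment": the same for the moment, N m; "width": finger opening in mm; "grasp_force": force on a finger pad.
Only numpy, scipy, OpenCV 4.12 (cv2) and the standard library are available. Lean on these libraries where they do the work, as an engineer would, in place of code of your own. Each camera call takes 0.05 s, during which the arm holds its last target. There are 200 camera calls.

TASK

The brass pin sticks out of the wood sample in the green spring pin driver. Draw the striker back by its red knob until you feel its sear catch (where that happens differs from day to day), easing off as soon as the pull stiffens so as not to strain it against the end buffer, and let go so that it stays cocked; then press the yellow trip button, not hard, so that one blow drives the pin home, flush with the wood. Do not touch the sample or the pin, do not push the striker on to the pin by hand, and leave the other things on the table where they are.

Things in the scene. Friction and masses are not known exactly. Their poses are not given: they have to be found in the camera images.
- station: Spring pin driver fixed to the table: dark steel bed 100 x 327 mm, 12 mm thick, with a green slotted housing 54 mm wide, top 60 mm above the table, from y=-174 to +52 mm. Origin on the table top under the resting red knob. z up; +y = firing direction, to the wood sample; the striker is drawn along -y. Yaw up to 0.25 rad.
- sample: Wood sample block held fast on the bed, 120 mm across, 40 mm along the firing direction, 40 mm high; origin at the centre of its underside, 100 mm along the station's +y, 12 mm up. The brass pin stands in its near face. Not to be touched.
- pin_head (a point): Centre of the head of the brass pin (8 mm dia), 34 mm above the table. At the start it stands 7 mm proud of the wood; it moves along the station's +y.
- pin (a joint): How far the pin has been driven (m): 0 = 7 mm proud, 0.007 = flush (hard stop). About 8 N of friction holds it. A blow from the cocked position is always enough to drive it flush.
- handle: Upright red knob on the striker, a cylinder of 20 mm dia (24 mm in its top 6 mm). Origin on its axis 86 mm above the table, a good height for the TCP; the red part reaches from 67 to 108 mm, clear of the housing. It moves straight along the station's y with the striker.
- striker (a joint): Draw (m) along the station's -y, 0 = rest; spring 200 N/m back to 0, friction 0.3 N. The hidden sear catches between 0.034 and 0.058, different each time; riding over it adds about 1 N, then it snaps up behind the lug. Cocked and let go, it rests there, held by the sear; let go uncaught, it flies forward. At -0.006 the nose touches the proud pin, at -0.013 the wood.
- buffer (a joint): Compression (m) of the rubber end buffer hidden behind the carriage, 0 = untouched, 6 N per mm (the return spring is 0.2 N per mm). The carriage meets it 1.2 mm past the catch, so the pull then rises steeply: a pull of 14 N is always past the catch and within bounds. The buffer must not be squeezed past 0.0017 (10 N).
- trip: Round yellow trip button, 30 mm dia, on the housing's -y end, 150 mm along the station's -y from its origin. Origin at the centre of its top face, 82 mm above the table at rest. It goes straight down 10 mm, springs back when let go; the loaded sear lets go after about 3 to 6 mm at 4 to 8 N in all. Not to be pressed with more than 25 N.
- hex_key_10: black L-shaped hex key, 56x176x10 mm: bystander, not to be moved (origin at the centre of its underside)
- tape_measure: yellow tape measure standing on edge, 36x89x67 mm: bystander, not to be moved (origin at the centre of its underside)
- profile_ogee: long moulded wood profile sample, 55x200x44 mm: bystander, not to be moved (origin at the centre of its underside)
- profile_step: stepped wood profile sample, 60x130x36 mm: bystander, not to be moved (origin at the centre of its underside)
- sanding_block: brown cork sanding block, 64x112x32 mm: bystander, not to be moved (origin at the centre of its underside)
- spacer_ring_3: grey steel spacer ring, 60 dia x 30 mm: bystander, not to be moved (origin at the centre of its underside)
- carpenter_pencil: flat red pencil, 15x178x8 mm: bystander, not to be moved (origin at the centre of its underside)

How it is judged (in metres and radians):
On the way, in this order (a step that is already met when the one before it is completed fails the run):
1. the striker stands cocked on its sear (drawn at least 31 mm), the fingers off the knob, the pin still as it was (value of joint striker above 0.031 m and velocity of joint striker between -0.02 and 0.02 m/s and contact force between the fingers and handle below 0.5 N and value of joint pin below 0.0015 m), for 0.3 s.
2. fired: the pin is flush to 1.5 mm and the striker is back at rest, the fingers off the knob (value of joint pin above 0.0055 m and value of joint striker below 0.008 m and contact force between the fingers and handle below 0.5 N), for 0.2 s.
At the end, for the whole second after the job is handed in: The pin is driven flush with the wood to within 1.5 mm (joint pin over 5.5 mm), the striker is at rest within 6 mm of its rest position (not drawn, not jammed forward), nothing touches the knob (value of joint pin above 0.0055 m and value of joint striker between -0.012 and 0.006 m and velocity of joint striker between -0.02 and 0.02 m/s and contact force between the fingers and handle below 0.5 N).
It fails at once if the end buffer squeezed by more than 1.7 mm (10 N) (value of joint buffer above 0.0017 m).
It fails at once if the trip button pressed with more than 25 N (contact force between the arm and trip above 25 N).
It fails at once if the sample or its pin touched by the robot (contact force between the arm and sample above 1 N).
It fails at once if the striker pushed on to the pin by hand (value of joint striker below -0.005 m and contact force between the fingers and handle above 1 N).
It fails at once if one of the bystanders moved by more than 15 mm (distance of any of hex_key_10, tape_measure, profile_ogee, profile_step, sanding_block, spacer_ring_3, carpenter_pencil from where it was at the start of the episode above 0.015 m).
It also fails if it takes over 67 s, if anything falls off the work surface, if the arm or the gripper's body presses on something with over 40 N, if the wrist force passes 120 N, or if a joint passes its speed limit or range.

## Working session

There is one attempt and no reset: what is moved stays moved. The work goes in short steps, Python scripts to look and compute and a tool call to move; the robot and the scene stay as the last step left them, time stands still between calls to the robot, and variables do not carry over. Pictures are saved under pics/ and viewed, at most 10 in all, crops included, and the job is handed in when it is done.

Besides the shell and the picture viewer there is one more tool, called by a JSON object that holds its "api" and its "payload". servo_tool: Moves the arm, as the interface text tells. Its arguments: {"type":"object","properties":{"increments":{"type":"array","items":{"type":"array","items":{"type":"number"}}}},"required":["increments"]}

```bash
mkdir -p pics; cat > h.py <<'E'
import numpy as np, cv2
from workcell import ctrl
def grab(n):
    d=ctrl.get_image(n); cv2.imwrite(f'pics/{n}_{int(ctrl.get_obs()["t"]*100)}.png',d['image'][:,:,::-1]); return d
def ray(d,u,v,T=None):
    T=np.array(d['extrinsics']) if T is None else T
    r=T[:3,:3]@np.array([(u-d['cx'])/d['fx'],-(v-d['cy'])/d['fy'],-1]); return T[:3,3],r
def onz(d,u,v,z,T=None):
    o,r=ray(d,u,v,T); return o+r*(z-o[2])/r[2]
E
python3 - <<'E'
from h import *
for n in('top','side'):
    d=grab(n); print({k:v for k,v in d.items() if k!='image'})
o=ctrl.get_obs();print(o)
E
ls pics
```

```text
{'fx': 381.0790985897784, 'fy': 381.0790985897784, 'cx': 283.2631227223382, 'cy': 214.99082051498672, 'extrinsics': array([[-2.02035027e-02,  9.83319463e-01, -1.80761310e-01,
         3.48583628e+02],
       [-9.99793568e-01, -1.94809523e-02,  5.77187952e-03,
         2.75694154e+01],
       [ 2.15419901e-03,  1.80840607e-01,  9.83510058e-01,
         1.07518850e+03],
       [ 0.00000000e+00,  0.00000000e+00,  0.00000000e+00,
         1.00000000e+00]])}
{'fx': 403.13991647282563, 'fy': 403.13991647282563, 'cx': 276.8657667406412, 'cy': 214.0582241439843, 'extrinsics': array([[-9.15870473e-01,  2.07835353e-01, -3.43490528e-01,
         1.55869551e+02],
       [-4.01452812e-01, -4.65338600e-01,  7.88857165e-01,
         9.36217427e+02],
       [ 4.11300574e-03,  8.60386223e-01,  5.09625971e-01,
         6.68021178e+02],
       [ 0.00000000e+00,  0.00000000e+00,  0.00000000e+00,
         1.00000000e+00]])}
{'t': 0.1, 'qpos': array([-1.31598169e+00,  4.23728730e-01,  1.63057409e+00,  1.05351380e-05,
        1.08859051e+00, -1.90179230e-02]), 'qvel': array([ 0.00070951, -0.00118787, -0.00095649, -0.00211405, -0.00236866,
       -0.00142546]), 'joint_torque': array([ 1.31458473e-03, -5.45609379e+01, -2.74325716e+01,  6.45842752e-02,
        1.88010838e-02, -2.84562321e-05]), 'ee_pos': array([ 168.91707123, -601.27114047,  240.71720847]), 'orientation': array([-3.11091276e+00, -4.28608485e-01,  2.25673019e-04]), 'ft_force': array([-0.8307257 , -0.51536139,  0.28975931]), 'moment': array([-0.01023168, -0.02452736, -0.0120265 ]), 'grasp_force': 0.0, 'width': 87.99641024914696}
side_10.png
top_5.png
```

View pics/top_5.png

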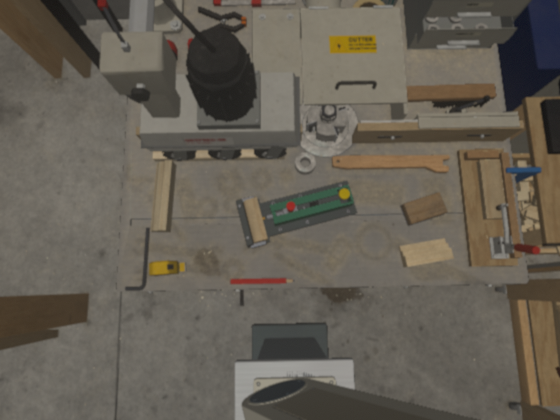

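View pics/side_10.png

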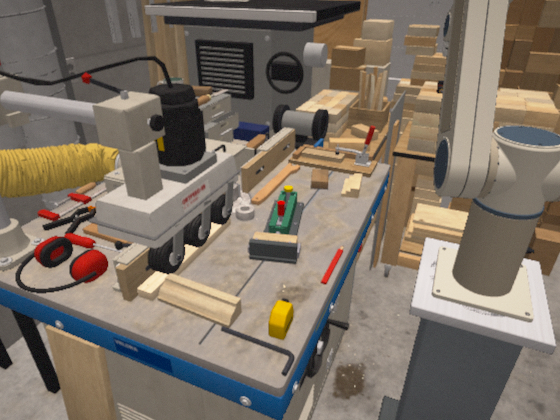

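The top view shows the red knob near (291,207), the yellow button near (344,194) and the sample near (257,220). The side view shows the station clear of the overhead machine, with nothing close beside it.

```bash
cat > m.py <<'E'
from h import *
from scipy.spatial.transform import Rotation as R
def blob(d,hue,box):
    h=cv2.cvtColor(d['image'],cv2.COLOR_RGB2HSV); H=h[...,0].astype(int)
    dh=np.abs((H-hue+90)%180-90)
    m=((dh<8)&(h[...,1]>150)&(h[...,2]>70)).astype(np.uint8)
    k=np.zeros_like(m);k[box[1]:box[3],box[0]:box[2]]=1
    n,l,s,c=cv2.connectedComponentsWithStats(m*k); i=1+np.argmax(s[1:,4]); return c[i],s[i]
def tri(d1,p1,d2,p2):
    (a,r),(b,q)=ray(d1,*p1),ray(d2,*p2)
    t=np.linalg.lstsq(np.c_[r,-q],b-a,rcond=None)[0]; return (a+r*t[0]+b+q*t[1])/2, np.linalg.norm(a+r*t[0]-b-q*t[1])
E
python3 - <<'E'
from m import *
t,s=ctrl.get_image('top'),ctrl.get_image('side')
kt,st=blob(t,0,(275,195,305,220)); ks,ss=blob(s,0,(270,190,292,225))
yt,s2=blob(t,28,(330,180,360,206)); ys,s3=blob(s,28,(278,180,300,198))
print(kt,st,ks,ss,yt,s2,ys,s3)
print('knob',tri(t,kt,s,ks),onz(t,*kt,106)); print('trip',tri(t,yt,s,ys),onz(t,*yt,82),onz(s,*ys,81))
# green long axis
h=cv2.cvtColor(t['image'],cv2.COLOR_RGB2HSV)
m=cv2.inRange(h,(60,90,40),(95,255,255)); m[:180]=0;m[240:]=0;m[:,:230]=0;m[:,370:]=0
P=np.array([onz(t,u,v,60)[:2] for v,u in np.argwhere(m)]);r=cv2.minAreaRect(P.astype(np.float32));print(r)
b=cv2.boxPoints(r);print(b)
Rm=R.from_rotvec(ctrl.get_obs()['orientation']).as_matrix();print(Rm)
E
```

```text
[290.36363636 205.78181818] [287 202   8   9  55] [280.64583333 207.54166667] [277 201   8  15  96] [343.80851064 193.39361702] [339 188  11  11  94] [287.85714286 188.26530612] [284 185   9   7  49]
knob (array([552.52319036,   2.07333101,  89.3545589 ]), np.float64(3.2882018542050466)) [550.66443462   2.94973341 106.        ]
trip (array([ 587.63547132, -142.51395658,   77.06646711]), np.float64(0.5496975578502108)) [ 586.7236011  -141.60514387   82.        ] [ 584.46837297 -135.32097491   81.        ]
((561.0676879882812, -40.35741424560547), (48.24959945678711, 184.49862670898438), 13.995349884033203)
[[ 515.3491    43.31909]
 [ 559.9689  -135.70276]
 [ 606.78625 -124.03392]
 [ 562.1665    54.98793]]
[[ 9.62737290e-01  2.70438247e-01 -2.54466086e-04]
 [ 2.70438366e-01 -9.62736899e-01  8.67935691e-04]
 [-1.02608835e-05 -9.04411448e-04 -9.99999591e-01]]
```

{"api": "servo_tool", "payload": {"increments": [[38.2,60.4,0,0,0,-1.7,1],[38.2,60.4,0,0,0,-1.7,1],[38.2,60.4,0,0,0,-1.7,1],[38.2,60.4,0,0,0,-1.7,1],[38.2,60.4,0,0,0,-1.7,1],[38.2,60.4,0,0,0,-1.7,1],[38.2,60.4,0,0,0,-1.7,1],[38.2,60.4,0,0,0,-1.7,1],[38.2,60.4,0,0,0,-1.7,1],[38.2,60.4,0,0,0,-1.7,1],[38.2,60.4,0,0,0,-1.7,1],[38.2,60.4,0,0,0,-1.7,1],[38.2,60.4,0,0,0,-1.7,1],[38.2,60.4,0,0,0,-1.7,1],[38.2,60.4,0,0,0,-1.7,1],[38.2,60.4,0,0,0,-1.7,1],[38.2,60.4,0,0,0,-1.7,1],[38.2,60.4,0,0,0,-1.7,1],[38.2,60.4,0,0,0,-1.7,1],[38.2,60.4,0,0,0,-1.7,1]]}}

```text
t: 1.87
ee_pos: [550.4, 2.2, 240.9]
orientation: [3.118, 0.384, -0.002]
ft_force: [0.2, -0.5, -0.6]
width: 87.6
grasp_force: 0.0
```

{"api": "servo_tool", "payload": {"increments": [[0,0,0,0,0,0,1],[0,0,0,0,0,0,1],[0,0,0,0,0,0,1],[0,0,0,0,0,0,1]]}}

```text
t: 2.2
ee_pos: [550.6, 1.2, 241.5]
orientation: [3.119, 0.38, 0.0]
ft_force: [-0.0, -0.7, 0.9]
width: 87.7
grasp_force: 0.0
```

```bash
python3 - <<'E'
from m import *
o=ctrl.get_obs();print(o['t'],o['ee_pos'],o['orientation'],o['ft_force'])
d=grab('wrist')
T=np.eye(4);T[:3,:3]=R.from_rotvec(o['orientation']).as_matrix();T[:3,3]=o['ee_pos'];T=T@np.array(d['tool_from_camera'])
k,s=blob(d,0,(0,0,560,420));y,s2=blob(d,28,(0,0,560,420))
print(k,s,onz(d,*k,108,T));print(y,s2,onz(d,*y,82,T))
E
mv pics/wrist_*.png pics/w1.png
```

```text
2.2 [550.63533261   1.24387441 241.51343808] [3.11850148e+00 3.79837164e-01 4.35223555e-05] [-0.00094924 -0.68995757  0.87991807]
[279.59084406 202.39914163] [266 185  28  34 699] [553.49791215   2.32585574 108.        ]
[443.40042373 195.52330508] [426 179  36  34 944] [ 588.0629183  -140.66433251   82.        ]
```

View pics/w1.png

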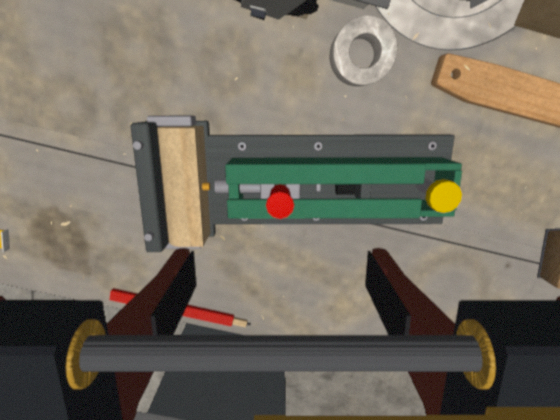

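The wrist view shows the knob at (280,202) and the button at (443,195), the fingers straddling along the firing line. I'm going down to the knob.

{"api": "servo_tool", "payload": {"increments": [[0.1,0.1,-3,0,0,0,1],[0.1,0.1,-6,0,0,0,1],[0.1,0.1,-9,0,0,0,1],[0.1,0.1,-12,0,0,0,1],[0.1,0.1,-14,0,0,0,1],[0.1,0.1,-15,0,0,0,1],[0.1,0.1,-15.4,0,0,0,1],[0.1,0.1,-15.4,0,0,0,1],[0.1,0.1,-15.4,0,0,0,1]]}}

```text
t: 3.0
ee_pos: [552.8, 3.2, 88.3]
orientation: [3.118, 0.382, 0.002]
ft_force: [0.0, 0.7, -0.1]
width: 88.0
grasp_force: 0.0
```

{"api": "servo_tool", "payload": {"increments": [[0,0,0,0,0,0,-0.3],[0,0,0,0,0,0,-0.3],[0,0,0,0,0,0,-0.3],[0,0,0,0,0,0,-0.3],[0,0,0,0,0,0,-0.3],[0,0,0,0,0,0,-0.3],[0,0,0,0,0,0,-0.3],[0,0,0,0,0,0,-0.3]]}}

```text
t: 3.67
ee_pos: [552.0, 3.3, 87.4]
orientation: [-3.118, -0.382, 0.0]
ft_force: [-0.7, -0.0, 0.6]
width: 37.9
grasp_force: 0.0
```

{"api": "servo_tool", "payload": {"increments": [[0,0,0,0,0,0,-1],[0,0,0,0,0,0,-1],[0,0,0,0,0,0,-1],[0,0,0,0,0,0,-1],[0,0,0,0,0,0,-1],[0,0,0,0,0,0,-1],[0,0,0,0,0,0,-1]]}}

```text
t: 4.25
ee_pos: [552.0, 3.3, 87.3]
orientation: [3.118, 0.383, -0.0]
ft_force: [0.4, 0.4, -0.6]
width: 19.4
grasp_force: 30.0
```

{"api": "servo_tool", "payload": {"increments": [[0.12,-0.49,0,0,0,0,-1],[0.24,-0.97,0,0,0,0,-1],[0.36,-1.46,0,0,0,0,-1],[0.48,-1.94,0,0,0,0,-1],[0.61,-2.43,0,0,0,0,-1],[0.7,-2.81,0,0,0,0,-1],[0.77,-3.1,0,0,0,0,-1],[0.77,-3.1,0,0,0,0,-1],[0.77,-3.1,0,0,0,0,-1],[0.77,-3.1,0,0,0,0,-1]]}}

```text
t: 5.08
ee_pos: [559.7, -27.7, 87.3]
orientation: [-3.118, -0.381, 0.0]
ft_force: [-0.5, 5.6, -0.7]
width: 19.6
grasp_force: 30.0
```

{"api": "servo_tool", "payload": {"increments": [[0.02,-0.1,0,0,0,0,-1],[0.02,-0.1,0,0,0,0,-1],[0.02,-0.1,0,0,0,0,-1]]}}

```text
t: 5.33
ee_pos: [559.9, -28.5, 87.3]
orientation: [-3.117, -0.381, 0.0]
ft_force: [0.0, 5.9, 0.2]
width: 19.5
grasp_force: 30.0
```

{"api": "servo_tool", "payload": {"increments": [[0.03,-0.1,0,0,0,0,-1],[0.03,-0.1,0,0,0,0,-1],[0.03,-0.1,0,0,0,0,-1]]}}

```text
t: 5.58
ee_pos: [560.1, -29.4, 87.3]
orientation: [-3.117, -0.381, 0.0]
ft_force: [-0.0, 7.0, 0.0]
width: 19.7
grasp_force: 30.0
```

{"api": "servo_tool", "payload": {"increments": [[0.02,-0.1,0,0,0,0,-1],[0.02,-0.1,0,0,0,0,-1],[0.02,-0.1,0,0,0,0,-1]]}}

```text
t: 5.83
ee_pos: [560.3, -30.4, 87.3]
orientation: [-3.117, -0.381, 0.0]
ft_force: [0.7, 7.8, -0.8]
width: 19.5
grasp_force: 30.0
```

{"api": "servo_tool", "payload": {"increments": [[0.02,-0.1,0,0,0,0,-1],[0.02,-0.1,0,0,0,0,-1],[0.02,-0.1,0,0,0,0,-1]]}}

```text
t: 6.08
ee_pos: [560.6, -31.4, 87.3]
orientation: [-3.117, -0.381, 0.0]
ft_force: [-0.3, 6.4, 0.9]
width: 19.5
grasp_force: 30.0
```

{"api": "servo_tool", "payload": {"increments": [[0.03,-0.1,0,0,0,0,-1],[0.03,-0.1,0,0,0,0,-1],[0.03,-0.1,0,0,0,0,-1]]}}

```text
t: 6.33
ee_pos: [560.9, -32.4, 87.3]
orientation: [-3.117, -0.381, 0.0]
ft_force: [-0.1, 6.1, -0.4]
width: 19.6
grasp_force: 30.0
```

{"api": "servo_tool", "payload": {"increments": [[0.02,-0.1,0,0,0,0,-1],[0.02,-0.1,0,0,0,0,-1],[0.02,-0.1,0,0,0,0,-1]]}}

```text
t: 6.58
ee_pos: [561.1, -33.4, 87.3]
orientation: [-3.117, -0.382, 0.0]
ft_force: [0.7, 6.7, -0.6]
width: 19.4
grasp_force: 30.0
```

{"api": "servo_tool", "payload": {"increments": [[0.02,-0.1,0,0,0,0,-1],[0.02,-0.1,0,0,0,0,-1],[0.02,-0.1,0,0,0,0,-1]]}}

```text
t: 6.83
ee_pos: [561.3, -34.3, 87.3]
orientation: [-3.117, -0.381, 0.0]
ft_force: [0.6, 7.6, 0.2]
width: 19.6
grasp_force: 30.0
```

{"api": "servo_tool", "payload": {"increments": [[0.03,-0.1,0,0,0,0,-1],[0.03,-0.1,0,0,0,0,-1],[0.03,-0.1,0,0,0,0,-1]]}}

```text
t: 7.08
ee_pos: [561.5, -35.0, 87.3]
orientation: [-3.117, -0.381, 0.0]
ft_force: [-1.1, 8.7, 0.1]
width: 19.3
grasp_force: 30.0
```

{"api": "servo_tool", "payload": {"increments": [[0.02,-0.1,0,0,0,0,-1],[0.02,-0.1,0,0,0,0,-1],[0.02,-0.1,0,0,0,0,-1]]}}

```text
t: 7.33
ee_pos: [561.6, -35.6, 87.3]
orientation: [-3.116, -0.381, 0.001]
ft_force: [0.1, 11.4, 0.2]
width: 19.7
grasp_force: 30.0
```

{"api": "servo_tool", "payload": {"increments": [[-0.02,0.1,0,0,0,0,-1],[-0.05,0.2,0,0,0,0,-1],[-0.05,0.2,0,0,0,0,-1],[-0.05,0.2,0,0,0,0,-1]]}}

```text
t: 7.67
ee_pos: [561.3, -34.1, 87.3]
orientation: [-3.117, -0.381, 0.0]
ft_force: [-0.1, 7.8, 0.1]
width: 19.5
grasp_force: 30.0
```

{"api": "servo_tool", "payload": {"increments": [[-0.02,0.1,0,0,0,0,-1],[-0.02,0.1,0,0,0,0,-1],[-0.02,0.1,0,0,0,0,-1]]}}

```text
t: 7.92
ee_pos: [561.1, -33.5, 87.3]
orientation: [-3.118, -0.382, 0.0]
ft_force: [0.5, 5.4, -0.9]
width: 20.0
grasp_force: 30.0
```

{"api": "servo_tool", "payload": {"increments": [[-0.02,0.1,0,0,0,0,-1],[-0.02,0.1,0,0,0,0,-1],[-0.02,0.1,0,0,0,0,-1]]}}

```text
t: 8.17
ee_pos: [561.1, -33.2, 87.3]
orientation: [3.118, 0.382, 0.0]
ft_force: [0.2, -0.7, -2.0]
width: 19.5
grasp_force: 30.0
```

The pull has fallen to zero while the knob is still drawn about 38 mm, so the sear holds it. I'm letting go, lifting, and looking.

{"api": "servo_tool", "payload": {"increments": [[0,0,0,0,0,0,0.2],[0,0,0,0,0,0,0.2],[0,0,0,0,0,0,0.2],[0,0,0,0,0,0,0.2],[0,0,0,0,0,0,0.2],[0,0,0,0,0,0,0.2],[0,0,0,0,0,0,0.2],[0,0,3,0,0,0,0.2],[0,0,6,0,0,0,0.2],[0,0,9,0,0,0,0.2],[0,0,12,0,0,0,0.2],[0,0,15,0,0,0,0.2],[0,0,15,0,0,0,0.2],[0,0,15,0,0,0,0.2]]}}

```text
t: 9.33
ee_pos: [561.9, -32.7, 239.2]
orientation: [3.117, 0.383, 0.006]
ft_force: [-0.4, -0.4, -0.0]
width: 52.4
grasp_force: 0.0
```

```bash
cat > look.py <<'E'
from m import *
o=ctrl.get_obs();print(o['t'],o['ee_pos'],o['orientation'],o['ft_force'],o['width'])
d=grab('wrist')
T=np.eye(4);T[:3,:3]=R.from_rotvec(o['orientation']).as_matrix();T[:3,3]=o['ee_pos'];T=T@np.array(d['tool_from_camera'])
for h,z in((0,108),(28,82)):
    k,s=blob(d,h,(0,100,560,260)); print(k,s,onz(d,*k,z,T))
t=ctrl.get_image('top')
E
python3 look.py; mv pics/wrist_*.png pics/w2.png
```

```text
9.3333 [561.92514453 -32.7434252  239.20784058] [3.11738898 0.38253596 0.00628409] [-0.43004145 -0.37295434 -0.04251728] 52.37810825417619
[280.34992888 206.52489331] [267 189  28  34 703] [562.66569632 -32.99581567 108.        ]
[404.64923747 199.98257081] [388 183  35  34 918] [ 588.27617568 -141.33935141   82.        ]
```

View pics/w2.png

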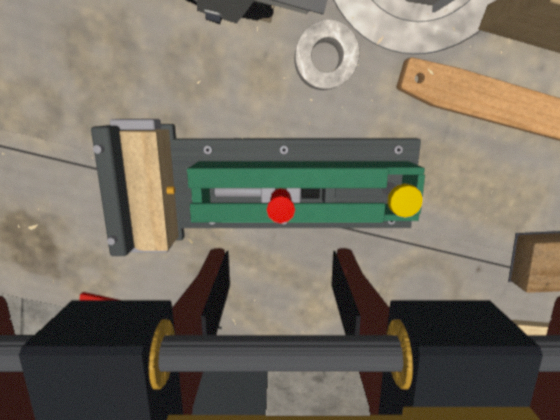

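The knob stands at (280,207) in the new view, 37 mm back from rest, so it is cocked. Next I'll close the fingers and go over the button.

{"api": "servo_tool", "payload": {"increments": [[1,-4,0,0,0,0,-1],[2,-8,0,0,0,0,-1],[2.7,-10.9,0,0,0,0,-1],[2.7,-10.9,0,0,0,0,-1],[2.7,-10.9,-3,0,0,0,-1],[2.7,-10.9,-6,0,0,0,-1],[2.7,-10.9,-9,0,0,0,-1],[2.7,-10.9,-11,0,0,0,-1],[2.7,-10.9,-12,0,0,0,-1],[2.7,-10.9,-12.6,0,0,0,-1],[2.7,-10.9,-12.6,0,0,0,-1],[2.7,-10.9,-12.6,0,0,0,-1],[2.7,-10.9,-12.6,0,0,0,-1]]}}

```text
t: 10.52
ee_pos: [588.8, -141.8, 112.6]
orientation: [3.118, 0.383, 0.003]
ft_force: [1.2, -0.2, 0.4]
width: 0.1
grasp_force: 0.0
```

{"api": "servo_tool", "payload": {"increments": [[0,0,-0.3,0,0,0,-1],[0,0,-0.6,0,0,0,-1],[0,0,-0.9,0,0,0,-1],[0,0,-1.1,0,0,0,-1],[0,0,-1.1,0,0,0,-1],[0,0,-1.1,0,0,0,-1]]}}

```text
t: 11.02
ee_pos: [588.0, -141.7, 100.4]
orientation: [-3.118, -0.382, -0.0]
ft_force: [-0.6, 0.5, 2.4]
width: 0.8
grasp_force: 0.6
```

{"api": "servo_tool", "payload": {"increments": [[0,0,-0.1,0,0,0,-1],[0,0,-0.2,0,0,0,-1],[0,0,-0.2,0,0,0,-1],[0,0,-0.2,0,0,0,-1]]}}

```text
t: 11.35
ee_pos: [588.0, -141.7, 98.8]
orientation: [3.118, 0.382, 0.0]
ft_force: [-1.6, 0.4, 4.8]
width: 0.4
grasp_force: 2.5
```

{"api": "servo_tool", "payload": {"increments": [[0,0,-0.1,0,0,0,-1],[0,0,-0.2,0,0,0,-1],[0,0,-0.2,0,0,0,-1],[0,0,-0.2,0,0,0,-1]]}}

```text
t: 11.68
ee_pos: [588.0, -141.7, 96.8]
orientation: [3.118, 0.382, 0.0]
ft_force: [-1.9, -0.5, 4.3]
width: 0.7
grasp_force: 2.5
```

```bash
python3 look.py
```

```text
11.6833 [ 587.98501573 -141.71626586   96.79185291] [3.11814468e+00 3.82488481e-01 3.39301083e-04] [-1.91556645 -0.51936647  4.31599785] 0.7435049302110041
[ 69.46308725 254.03131991] [ 43 246  49  14 447] [587.30087948 -52.79014537 108.        ]
[284.95447648 247.04400607] [256 236  56  24 659] [ 601.20675676 -140.95065693   82.        ]
```

```bash
python3 - <<'E'
from m import *
s=grab('side');k,b=blob(s,0,(265,180,300,225));print(k,b)
cv2.imwrite('pics/c.png',cv2.resize(s['image'][160:280,220:350,::-1],None,fx=4,fy=4))
E
```

```text
[282.52688172 201.20430108] [279 194   8  16  93]
```

View pics/c.png

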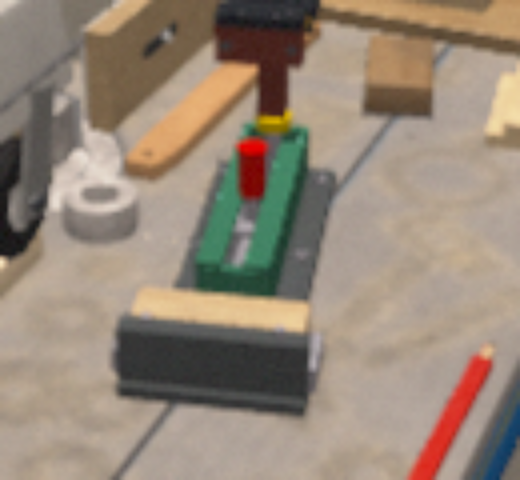

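The fingers are on the button and the knob is still back, at (282.5,201) against (280.6,207.5) at rest, so it has not fired. I'll press on gently.

{"api": "servo_tool", "payload": {"increments": [[0,0,-0.1,0,0,0,-1],[0,0,-0.1,0,0,0,-1],[0,0,-0.1,0,0,0,-1]]}}

```text
t: 12.08
ee_pos: [588.0, -141.7, 95.5]
orientation: [3.118, 0.383, 0.0]
ft_force: [-0.2, 0.6, 2.7]
width: 0.3
grasp_force: 1.4
```

{"api": "servo_tool", "payload": {"increments": [[0,0,-0.1,0,0,0,-1],[0,0,-0.1,0,0,0,-1],[0,0,-0.1,0,0,0,-1]]}}

```text
t: 12.33
ee_pos: [588.0, -141.7, 94.4]
orientation: [3.118, 0.382, 0.0]
ft_force: [-0.8, 0.1, 5.1]
width: 0.5
grasp_force: 2.0
```

```bash
python3 - <<'E'
from m import *
s=grab('side');print(blob(s,0,(265,180,300,225)))
E
```

```text
(array([281.37234043, 205.55319149]), array([278, 199,   8,  15,  94], dtype=int32))
```

{"api": "servo_tool", "payload": {"increments": [[0,0,0,0,0,0,-1],[0,0,0,0,0,0,-1],[0,0,0,0,0,0,-1]]}}

```text
t: 12.63
ee_pos: [588.0, -141.7, 94.4]
orientation: [3.118, 0.383, 0.0]
ft_force: [-0.3, -0.6, 3.8]
width: 0.6
grasp_force: 2.0
```

```bash
python3 - <<'E'
from m import *
s=grab('side');print(blob(s,0,(265,180,300,225)))
E
```

```text
(array([280.61052632, 207.52631579]), array([277, 201,   8,  15,  95], dtype=int32))
```

It has fired, and the knob is back at its rest pixel (280.6,207.5). I'll lift and check the pin.

{"api": "servo_tool", "payload": {"increments": [[0,0,1,0,0,0,-1],[0,0,3,0,0,0,-1],[0,0,6,0,0,0,-1],[0,0,9,0,0,0,-1],[0,0,12,0,0,0,-1],[0,0,14.5,0,0,0,-1],[-1.8,7,14.5,0,0,0,-1],[-3.6,14.5,14.5,0,0,0,-1],[-3.6,14.5,14.5,0,0,0,-1],[-3.6,14.5,14.5,0,0,0,-1],[-3.6,14.5,14.5,0,0,0,-1],[-3.6,14.5,14.5,0,0,0,-1]]}}

```text
t: 13.68
ee_pos: [551.6, 4.3, 239.8]
orientation: [3.117, 0.387, 0.0]
ft_force: [0.4, -0.7, 0.3]
width: 0.5
grasp_force: 0.0
```

```bash
python3 look.py; mv $(ls -t pics/wrist_*|head -1) pics/w3.png
python3 -c "
import cv2,numpy as np
a=[cv2.resize(cv2.imread(f'pics/w{i}.png')[100:270,90:290],None,fx=2,fy=3) for i in(1,3)];cv2.imwrite('pics/cmp.png',np.hstack(a))"
```

```text
13.6833 [551.56663898   4.30151286 239.76625423] [3.11744713e+00 3.86816346e-01 3.42263647e-05] [ 0.37429237 -0.69071383  0.28359689] 0.452001950085539
[282.35643564 204.73408769] [269 187  28  35 707] [553.51640331   2.79796957 108.        ]
[446.8625     198.42916667] [429 182  37  34 960] [ 588.09704826 -140.56575439   82.        ]
```

View pics/cmp.png

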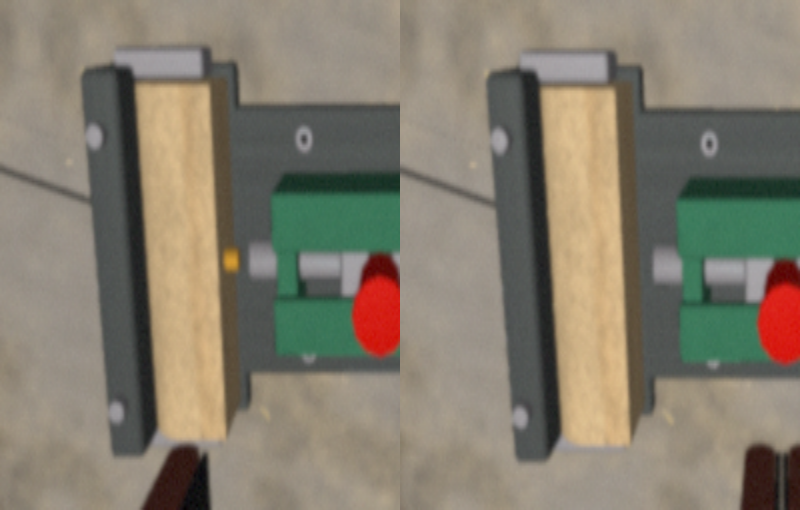

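Left is before: the brass pin stands proud at (230,260). Right is after: the pin is no longer visible beyond the wood face, and the knob is at rest. I'm handing the job in.

```bash
python3 -c "
from workcell import ctrl
print(ctrl.close_job())"
```

```text
the job is handed in; nothing more can be done
None
```

The striker was cocked at about 38 mm and tripped at about 5 N; in the last wrist picture the pin looks flush and the striker is back at rest, and the job is handed in (no verdict was returned).

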